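# Lay out the palm gouges by blade width

## Task

Lay the four carving gouges out on the tool rest in order of blade width, the narrowest on the cork pad at the red-striped end and the widest at the other end, one to a pad. Each lies flat and straight along the middle of its pad, the way up it is now, with its handle towards the robot and the blade pointing at the fence. Leave the glass jar where it stands.

Things in the scene. Friction and masses are not known exactly. Their poses are not given: they have to be found in the camera images.
- gouge1_mid (a point): loose palm gouge, blade 6 mm wide, black plastic handle, about 0.09 kg. The point: middle of the handle, half-way up. Handle: bar 80 (x) x 26 (y) x 26 mm (z), on which the tool lies. x points to the cutting edge: handle from -40 to +40 mm, ferrule and blade on to +90 mm, so the tool's middle is at x = +25 mm; z up. Starts on a 4 mm plywood sheet, blade away from the robot within 0.5 rad.
- gouge2_mid (a point): loose palm gouge, blade 14 mm wide, orange plastic handle, about 0.09 kg. The point: middle of the handle, half-way up. Handle: bar 80 (x) x 26 (y) x 26 mm (z), on which the tool lies. x points to the cutting edge: handle from -40 to +40 mm, ferrule and blade on to +90 mm, so the tool's middle is at x = +25 mm; z up. Starts on a 4 mm plywood sheet, blade away from the robot within 0.5 rad.
- gouge3_mid (a point): loose palm gouge, blade 22 mm wide, dark brown wood handle, about 0.09 kg. The point: middle of the handle, half-way up. Handle: bar 80 (x) x 26 (y) x 26 mm (z), on which the tool lies. x points to the cutting edge: handle from -40 to +40 mm, ferrule and blade on to +90 mm, so the tool's middle is at x = +25 mm; z up. Starts on a 4 mm plywood sheet, blade away from the robot within 0.5 rad.
- gouge4_mid (a point): loose palm gouge, blade 32 mm wide, blue plastic handle, about 0.09 kg. The point: middle of the handle, half-way up. Handle: bar 80 (x) x 26 (y) x 26 mm (z), on which the tool lies. x points to the cutting edge: handle from -40 to +40 mm, ferrule and blade on to +90 mm, so the tool's middle is at x = +25 mm; z up. Starts on a 4 mm plywood sheet, blade away from the robot within 0.5 rad.
- pad_a: cork pad, first (+y end) of four alike, 82 mm apart, on the fixed wooden tool rest; 150 (x) x 44 mm (y). Origin: centre of its top face, 13 mm above the bench, 3 mm above the board. x points along the pad to the fence, a bar along the rest's far side, its near face 94 mm from the origin, its top 11 mm above the pad; y along the row from pad d to pad a.
- pad_b: cork pad, second of four alike, 82 mm apart, on the fixed wooden tool rest; 150 (x) x 44 mm (y). Origin: centre of its top face, 13 mm above the bench, 3 mm above the board. x points along the pad to the fence, a bar along the rest's far side, its near face 94 mm from the origin, its top 11 mm above the pad; y along the row from pad d to pad a.
- pad_c: cork pad, third of four alike, 82 mm apart, on the fixed wooden tool rest; 150 (x) x 44 mm (y). Origin: centre of its top face, 13 mm above the bench, 3 mm above the board. x points along the pad to the fence, a bar along the rest's far side, its near face 94 mm from the origin, its top 11 mm above the pad; y along the row from pad d to pad a.
- pad_d: cork pad, fourth (-y end) of four alike, 82 mm apart, on the fixed wooden tool rest; 150 (x) x 44 mm (y). Origin: centre of its top face, 13 mm above the bench, 3 mm above the board. x points along the pad to the fence, a bar along the rest's far side, its near face 94 mm from the origin, its top 11 mm above the pad; y along the row from pad d to pad a.
- red_strip: red painted strip, 150 x 13 mm, 2 mm thick, on one end of the tool rest, beside the outermost pad (36 mm from its centre line): beside pad a or beside pad d. A white strip lies at the other end. Origin: centre of its underside, 10 mm above the bench.
- jar_mid (a point): bystander: amber glass jar with a green lid, 60 mm in diameter, 75 mm high, standing on the bench beyond the work; the point is on its axis half-way up. To be left where it is.

How it is judged:
By the outcome, as a careful person would: the job done as asked, in the order asked, and still so for the second after the job is handed in, with the robot touching nothing.
It also fails if it takes over 109 s, if anything falls off the work surface, if the arm or the gripper's body presses on something with over 40 N, if the wrist force passes 120 N, or if a joint passes its speed limit or range.

## Robot

A 6-joint arm with a two-finger parallel gripper is mounted at the origin on the work surface. World frame = base frame: x ahead of the robot, y to its left, z up, the work surface at z = 0. Lengths are in m, angles in rad, forces in N, time in s.
With the tool pointing down it reaches from about 0.4 to 0.825 m from the base axis. Payload 7 kg.
Tool frame: the origin (TCP) lies on the centre line of the jaws, within the pads' length; the fingertips stand 17 mm ahead of it and the grasp point (between the pads) lies 2 mm behind it; z points along the fingers, y is the line along which they close (so a half turn about z gives the same grasp; the last joint's range is limited). The gripper opens to 88 mm and grips with 3 to 60 N. Pads are 19 mm wide; open, the fingers measure 130 mm over their backs; the gripper's body (78 mm by 193 mm) begins 47 mm behind the grasp point.
Start: joints at [1.495, 0.359, 0.012, 0, -1.224, -0.288], TCP at [0.24, 0.631, 0.244] pointing down, gripper open.
Joint ranges: [-3.07, 3.07], [-1.43, 2.12], [-1.02, 1.25], [-3.03, 1.67], [-3.05, -0], [-3.03, 3.03]. Speed limits (rad/s): [2.39, 2.39, 3.01, 3.14, 3.14, 3.14].

## Interface

Orientations are given as a unit quaternion [w, x, y, z].
In Python, from plant import ctrl, camera, calibration, search_frame, outline_of, tip_of gives the robot as it stands.
- The arm moves only by the tool servo_tool, never from a script. Its argument "rows" is a list of rows, each an object with "dp": the shift along the tool's x, y, z scaled (see below), a list of three; "roll": the turn about the tool's z scaled (see below). In form: [{"dp": [dx, dy, dz], "roll": roll}, ...]. A call has exactly 5 rows; each row shifts and turns the commanded pose from where the row before left it, along the tool's axes as they then stand; what a row does not reach is not made up. The controller multiplies each number of a shift by 0.1 m and each number of a turn by 60 degrees. A row lasts 1/12 s, in which the tool goes at most 41.7 mm and 7.16 degrees, less where a joint would pass 70% of its speed; a pose out of reach is approached as far as the arm can. A call with a number of a shift or a turn outside -1 to 1 is refused whole. A call with a gripper value outside its range is refused whole. "grip" is the opening, from -1 (shut) to 1 (fully open), so that 0 is half open, set as the call begins (left out, the last holds). The fingers move at their own pace and stop on an object; "force" is the grip in N (left out, the last holds). Time passes only in rows, so rows that do not move let the fingers close, or fill a call up. It gives the time, the measured TCP pose, the force, the opening and the grip force at its end, in the units of the state.
- ctrl.observe(): the state, without advancing time (a new reading comes with each control period).
- camera(name): name is "scene" or "side" or "wrist"; returns the picture (420x560x3 uint8, red, green, blue); there is no depth.
- calibration(name): a dict with "intrinsics" (3x3 intrinsics, pixels), "dist_coeffs" ([k1, k2, p1, p2, k3] as OpenCV has them; the pictures are not rectified), "rvec" (rotation vector, rad) and "tvec" (3), from world to camera coordinates, as OpenCV has them; the wrist camera has in their place "T_tool_cam" (4x4, takes a point from camera to tool coordinates, whose origin is the TCP and whose axes are the flange's). Camera axes: x right, y down, z forward; pixel columns grow to the right and rows downward; lengths in m; the calibration is good to about 2 mm. A picture is of the moment at which its call begins: read the wrist's pose just before it. calibration takes no time and is no camera call.
- ctrl.finish_job(): hands the job in; it is judged then, once.
Trained networks look in the newest picture that a camera, given by its name, has taken for a name from the list of things; names that differ only in an ending like _2 or _b are one class to them, and where a whole thing is asked for, a point or a joint stands for the part that bears it (a point fixed in the world has none). Each returns a list of dicts, best first, with "conf" (0 to 1); they miss things now and then, are a little off and sometimes report something else, mostly with a low value. They report only what shows in the picture. A call takes as long as a camera call.
- search_frame(camera, query): "bbox" ([left, top, right, bottom] in pixels, round what is visible of it).
- outline_of(camera, query): "mask" (420x560 bool, what is visible of it) and "bbox" ([left, top, right, bottom] in pixels, round what is visible of it).
- tip_of(camera, query): "at" ([column, row] in pixels: a listed point, or the origin of a listed thing).
The state is a dict: "clock": time; "joint_pos": joint angles; "joint_vel": joint speeds; "tau": joint torques, N m; "position": TCP position; "eef_rot": TCP orientation; "ft_force": force on the tool from outside, world axes, zero at the start; "moment": the same for the moment, N m; "finger_gap": finger opening in m; "gripper_force": force on a finger pad.
Only numpy, scipy, OpenCV 4.12 (cv2) and the standard library are available. Lean on these libraries where they do the work, as an engineer would, in place of code of your own. Each camera call takes 0.05 s, during which the arm holds its last target. There are 200 camera calls.

## Working session

There is one attempt and no reset: what is moved stays moved. The work goes in short steps, Python scripts to look and compute and a tool call to move; the robot and the scene stay as the last step left them, time stands still between calls to the robot, and variables do not carry over. Pictures are saved under pics/ and viewed, at most 14 in all, crops included, and the job is handed in when it is done.

Besides the shell and the picture viewer there is one more tool, called after ">>>" as name(argument=value, ...), one argument or row to a line, values as JSON. servo_tool: Moves the arm, as the interface text tells. Shifts and turns lie within -1 to 1; 1 stands for 0.1 m of shift or 60 degrees of turn. Its arguments: {"type":"object","properties":{"rows":{"type":"array","items":{"type":"object","properties":{"dp":{"type":"array","items":{"type":"number","minimum":-1,"maximum":1}},"roll":{"type":"number","minimum":-1,"maximum":1}}}},"grip":{"type":"number"},"force":{"type":"number"}},"required":["rows"]}

```bash
ls; mkdir -p pics
python3 - <<'E'
from plant import ctrl,camera,calibration
import cv2
for n in("scene","side"):
    cv2.imwrite(f"pics/{n}0.png",camera(n)[:,:,::-1])
s=ctrl.observe();print(s)
for n in("scene","side","wrist"):print(calibration(n))
E
```

```text
pics
{'clock': 0.1, 'joint_pos': array([ 1.49512024e+00,  3.59323345e-01,  1.11494163e-02, -2.94800021e-04,
       -1.22414637e+00, -2.88065860e-01]), 'joint_vel': array([-0.00187109, -0.00258036,  0.00186714,  0.00321335,  0.00111761,
       -0.00247107]), 'tau': array([-1.23844944e-03, -5.84160376e+01,  2.93753135e+01,  7.01555684e+00,
        1.01704712e-02, -4.09636459e-05]), 'position': array([0.24004882, 0.63041607, 0.24271317]), 'eef_rot': array([ 7.72383028e-04,  9.83497638e-01, -1.80919309e-01, -5.70462082e-05]), 'ft_force': array([ 0.42390847, -0.74080366, -1.02147259]), 'moment': array([0.01113461, 0.00541676, 0.02394056]), 'gripper_force': 0.0, 'finger_gap': 0.0876457047730258}
{'intrinsics': array([[474.0685162 ,   0.        , 276.90166738],
       [  0.        , 474.0685162 , 211.30390948],
       [  0.        ,   0.        ,   1.        ]]), 'dist_coeffs': array([0.01524704, 0.        , 0.        , 0.        , 0.        ]), 'rvec': array([ 2.2296505 ,  1.52003691, -0.38077056]), 'tvec': array([-0.23251369, -0.48999325,  1.3247041 ])}
{'intrinsics': array([[400.9898268 
[... 245 characters left out ...]
, -0.46720975,  0.31591643]), 'tvec': array([-0.55733822,  0.19185179,  0.80452022])}
{'intrinsics': array([[321.14107336,   0.        , 278.83306644],
       [  0.        , 321.14107336, 212.22814981],
       [  0.        ,   0.        ,   1.        ]]), 'dist_coeffs': array([-0.00068626,  0.        ,  0.        ,  0.        ,  0.        ]), 'T_tool_cam': array([[-1.04909444e-03, -9.56936405e-01, -2.90295739e-01,
         7.77531437e-02],
       [ 9.99999391e-01, -9.04098988e-04, -6.33590292e-04,
         1.00983809e-03],
       [ 3.43849532e-04, -2.90296227e-01,  9.56936770e-01,
        -1.40103040e-01],
       [ 0.00000000e+00,  0.00000000e+00,  0.00000000e+00,
         1.00000000e+00]])}
```

View pics/scene0.png

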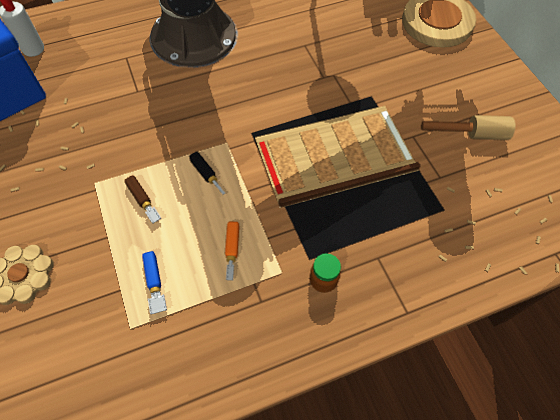

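View pics/side0.png

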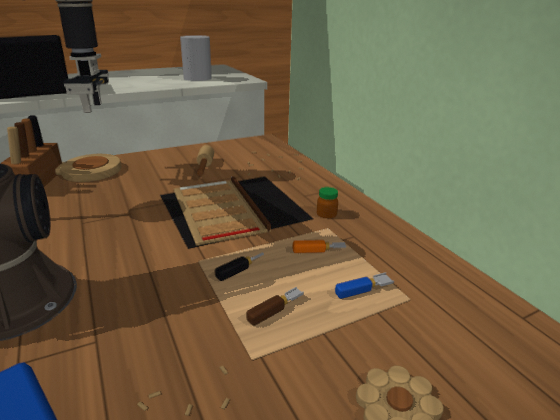

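The scene view has the sheet at left with the gouges: brown (140,195), black (207,172), blue (153,280) and orange (232,250). The rest is at (335,150), with the red strip at its left end (270,165), the white strip at (397,135) and the fence on the lower side. The jar is at (325,272). The side view agrees with this.

```bash
cat > h.py <<'E'
import numpy as np,cv2
from scipy.spatial.transform import Rotation as R
from plant import ctrl,camera,calibration,search_frame,outline_of,tip_of
def tool():
    s=ctrl.observe();q=s["eef_rot"];T=np.eye(4)
    T[:3,:3]=R.from_quat([q[1],q[2],q[3],q[0]]).as_matrix();T[:3,3]=s["position"];return T
def cam(n,T=None):
    "camera-to-world"
    c=calibration(n)
    if n=="wrist":return c,T@c["T_tool_cam"]
    M=np.eye(4);M[:3,:3]=cv2.Rodrigues(c["rvec"])[0];M[:3,3]=c["tvec"];return c,np.linalg.inv(M)
def back(n,px,z,T=None):
    "pixels to the world plane at height z"
    c,M=cam(n,T);p=np.asarray(px,float).reshape(-1,1,2)
    u=cv2.undistortPoints(p,c["intrinsics"],c["dist_coeffs"])[:,0]
    d=np.c_[u,np.ones(len(u))]@M[:3,:3].T;o=M[:3,3]
    return o+d*((z-o[2])/d[:,2])[:,None]
def proj(n,P,T=None):
    c,M=cam(n,T);W=np.linalg.inv(M)
    return cv2.projectPoints(np.asarray(P,float).reshape(-1,3),cv2.Rodrigues(W[:3,:3])[0],W[:3,3],c["intrinsics"],c["dist_coeffs"])[0][:,0]
def axis(mask,n,z,T=None):
    "centre and long-axis direction of a mask put on plane z"
    v,u=np.nonzero(mask);p=back(n,np.c_[u,v],z,T)[:,:2];m=p.mean(0)
    w,V=np.linalg.eigh(np.cov((p-m).T));return m,np.arctan2(V[1,1],V[0,1]),np.sqrt(w*12)
E
python3 - <<'E'
from h import *
np.set_printoptions(precision=3,suppress=True)
print("tcp proj",proj("scene",[[.24,.63,.244]]),proj("side",[[.24,.63,.244],[.3,0,0],[.6,0,0]]))
Z={**{f"gouge{i}_mid":.017 for i in(1,2,3,4)},**{"pad_"+c:.013 for c in"abcd"},"red_strip":.01,"jar_mid":.0375}
for n in("scene","side"):
    camera(n)
    for q,z in Z.items():
        r=tip_of(n,q)[:4 if "pad" in q else 2]
        print(n,q,[(np.round(a["at"]),round(a["conf"],2),back(n,a["at"],z)[0][:2]) for a in r])
        if "gouge" in q:
            o=outline_of(n,q)
            if o:print("   ",round(o[0]["conf"],2),*axis(o[0]["mask"],n,z))
        if "pad_b"==q or "red" in q:
            for o in outline_of(n,q)[:4]: print("   ",round(o["conf"],2),*axis(o["mask"],n,z))
print(ctrl.observe()["clock"])
E
```

```text
tcp proj [[466.075 -49.877]] [[ 91.43  101.875]
 [158.048 262.663]
 [273.857 234.375]]
scene gouge1_mid [(array([202., 163.]), 0.57, array([ 0.431, -0.106]))]
    0.83 [ 0.45  -0.108] -2.884120492556623 [0.027 0.11 ]
scene gouge2_mid [(array([233., 241.]), 0.67, array([ 0.646, -0.105]))]
    0.67 [ 0.657 -0.113] 2.751099326630438 [0.025 0.123]
scene gouge3_mid [(array([134., 189.]), 0.57, array([ 0.444, -0.269]))]
    0.56 [ 0.471 -0.26 ] -2.9027829736993467 [0.024 0.135]
scene gouge4_mid [(array([153., 266.]), 0.79, array([ 0.639, -0.276]))]
    0.77 [ 0.675 -0.285] 3.048034908948967 [0.028 0.136]
scene pad_a [(array([322., 154.]), 0.96, array([0.505, 0.164])), (array([285., 161.]), 0.86, array([0.494, 0.076])), (array([380., 137.]), 0.81, array([0.511, 0.315])), (array([352., 146.]), 0.59, array([0.511, 0.241]))]
scene pad_b [(array([322., 154.]), 0.96, array([0.505, 0.164])), (array([285., 161.]), 0.86, array([0.494, 0.076])), (array([380., 137.]), 0.81, array([0.511, 0.315])), (array([352., 146.]), 0.59, array([0.511, 0.241]))]
    0.98 [0.511 0.236] 3.063019893456638 [0.044 0.15
[... 2019 characters left out ...]
049 0.141]
    0.67 [0.515 0.314] 3.0766707057453497 [0.042 0.154]
side pad_c [(array([213., 200.]), 0.83, array([0.51 , 0.233])), (array([220., 216.]), 0.66, array([0.497, 0.132])), (array([231., 229.]), 0.64, array([0.501, 0.052])), (array([204., 188.]), 0.52, array([0.51 , 0.322]))]
side pad_d [(array([213., 200.]), 0.83, array([0.51 , 0.233])), (array([220., 216.]), 0.66, array([0.497, 0.132])), (array([231., 229.]), 0.64, array([0.501, 0.052])), (array([204., 188.]), 0.52, array([0.51 , 0.322]))]
side red_strip [(array([228., 235.]), 0.55, array([0.485, 0.031]))]
    0.58 [0.501 0.038] 3.0710096101425264 [0.018 0.158]
side jar_mid [(array([323., 204.]), 0.79, array([0.768, 0.033]))]
1.8
```

>>> servo_tool(
  rows=[
    {"dp": [0, 0, 0], "roll": -0.07},
    {"dp": [0, 0, 0], "roll": -0.07},
    {"dp": [0, 0, 0], "roll": -0.07},
    {"dp": [0, 0, 0], "roll": -0.07},
    {"dp": [0, 0, 0], "roll": -0.07},
  ],
)

```text
clock: 2.22
position: [0.2402, 0.6308, 0.2435]
eef_rot: [0.0, 1.0, 0.003, -0.0]
ft_force: [0.4, 0.1, 0.7]
finger_gap: 0.0881
gripper_force: 0.0
```

>>> servo_tool(
  rows=[
    {"dp": [0.116, 0.32, 0.01], "roll": 0},
    {"dp": [0.116, 0.32, 0.01], "roll": 0},
    {"dp": [0.116, 0.32, 0.01], "roll": 0},
    {"dp": [0.116, 0.32, 0.01], "roll": 0},
    {"dp": [0.116, 0.32, 0.01], "roll": 0},
  ],
)

```text
clock: 2.63
position: [0.2989, 0.4694, 0.2385]
eef_rot: [-0.0, 1.0, 0.002, 0.0]
ft_force: [0.5, -0.4, 0.8]
finger_gap: 0.0877
gripper_force: 0.0
```

>>> servo_tool(
  rows=[
    {"dp": [0.116, 0.32, 0.01], "roll": 0},
    {"dp": [0.116, 0.32, 0.01], "roll": 0},
    {"dp": [0.116, 0.32, 0.01], "roll": 0},
    {"dp": [0.116, 0.32, 0.01], "roll": 0},
    {"dp": [0.116, 0.32, 0.01], "roll": 0},
  ],
)

```text
clock: 3.05
position: [0.3573, 0.3096, 0.2338]
eef_rot: [-0.0, 1.0, 0.002, 0.0]
ft_force: [1.6, -0.3, -0.1]
finger_gap: 0.0881
gripper_force: 0.0
```

>>> servo_tool(
  rows=[
    {"dp": [0.116, 0.32, 0.01], "roll": 0},
    {"dp": [0.116, 0.32, 0.01], "roll": 0},
    {"dp": [0.116, 0.32, 0.01], "roll": 0},
    {"dp": [0.116, 0.32, 0.01], "roll": 0},
    {"dp": [0.116, 0.32, 0.01], "roll": 0},
  ],
)

```text
clock: 3.47
position: [0.4157, 0.1497, 0.229]
eef_rot: [-0.0, 1.0, 0.002, 0.0]
ft_force: [0.4, -0.0, 0.2]
finger_gap: 0.0876
gripper_force: 0.0
```

>>> servo_tool(
  rows=[
    {"dp": [0.116, 0.32, 0.01], "roll": 0},
    {"dp": [0.116, 0.32, 0.01], "roll": 0},
    {"dp": [0.116, 0.32, 0.01], "roll": 0},
    {"dp": [0.116, 0.32, 0.01], "roll": 0},
    {"dp": [0.116, 0.32, 0.01], "roll": 0},
  ],
)

```text
clock: 3.88
position: [0.4743, -0.0103, 0.224]
eef_rot: [-0.0, 1.0, 0.001, 0.001]
ft_force: [1.6, 0.9, 0.3]
finger_gap: 0.0879
gripper_force: 0.0
```

>>> servo_tool(
  rows=[
    {"dp": [0.116, 0.32, 0.01], "roll": 0},
    {"dp": [0.116, 0.32, 0.01], "roll": 0},
    {"dp": [0.116, 0.32, 0.01], "roll": 0},
    {"dp": [0.116, 0.32, 0.01], "roll": 0},
    {"dp": [0.116, 0.32, 0.01], "roll": 0},
  ],
)

```text
clock: 4.3
position: [0.5327, -0.1703, 0.2187]
eef_rot: [0.0, 1.0, 0.001, 0.0]
ft_force: [0.8, 1.2, -0.2]
finger_gap: 0.0875
gripper_force: 0.0
```

Run:
```python
from h import *
np.set_printoptions(precision=4,suppress=True)
T=tool();im=camera("wrist");cv2.imwrite("pics/w1.png",im[:,:,::-1])
for i in(1,2,3,4):
    q=f"gouge{i}_mid";z=.018
    for a in tip_of("wrist",q)[:2]:print(q,a["at"],round(a["conf"],2),back("wrist",a["at"],z,T)[0][:2])
    for o in outline_of("wrist",q)[:2]:
        m,t,L=axis(o["mask"],"wrist",z,T)
        if np.cos(t)<0:t=np.arctan2(-np.sin(t),-np.cos(t))
        v,u=np.nonzero(o["mask"]);p=back("wrist",np.c_[u,v],z,T)[:,:2]-m
        e=np.percentile(p@[np.cos(t),np.sin(t)],[.5,99.5]);d=np.array([np.cos(t),np.sin(t)])
        print("  ",round(o["conf"],2),m,round(t,3),L,"len",np.ptp(e),"mid(butt)",m+d*(e[0]+.04),"mid(tip)",m+d*(e[1]-.09))
```

```text
gouge1_mid [230.1, 265.5] 0.71 [ 0.4419 -0.1139]
   0.93 [ 0.4562 -0.1057] 0.264 [0.0268 0.1017] len 0.11989790123330518 mid(butt) [ 0.4485 -0.1078] mid(tip) [ 0.4387 -0.1105]
   0.72 [ 0.487  -0.2536] 0.172 [0.0245 0.1179] len 0.12965716047396086 mid(butt) [ 0.4518 -0.2597] mid(tip) [ 0.4514 -0.2597]
gouge2_mid [211.4, 81.1] 0.65 [ 0.6421 -0.1039]
gouge3_mid [360.2, 256.8] 0.91 [ 0.4532 -0.265 ]
   0.79 [ 0.4859 -0.2539] 0.166 [0.0232 0.1135] len 0.12624564820035672 mid(butt) [ 0.4537 -0.2593] mid(tip) [ 0.45 -0.26]
gouge4_mid [393.7, 76.6] 0.75 [ 0.6465 -0.2834]
   0.57 [ 0.6606 -0.2831] -0.102 [0.0292 0.1051] len 0.10524424541383293 mid(butt) [ 0.6476 -0.2818] mid(tip) [ 0.6229 -0.2792]
```

View pics/w1.png

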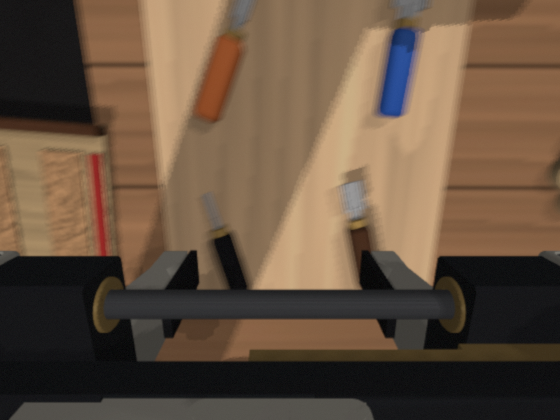

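The wrist picture shows orange (218,75), blue (398,70), black (228,245, butt hidden by the fingers) and brown (357,215). The red strip is at (98,200). Gouge1 comes first and goes to pad d.

>>> servo_tool(
  rows=[
    {"dp": [0, 0, 0.2], "roll": -0.051},
    {"dp": [0, 0, 0.2], "roll": -0.051},
    {"dp": [0, 0, 0.2], "roll": -0.051},
    {"dp": [0, 0, 0.2], "roll": -0.051},
    {"dp": [0, 0, 0.2], "roll": -0.051},
  ],
)

```text
clock: 5.17
position: [0.5325, -0.1675, 0.1183]
eef_rot: [0.0, 0.991, 0.137, 0.001]
ft_force: [0.7, 0.2, 0.3]
finger_gap: 0.0876
gripper_force: 0.0
```

>>> servo_tool(
  rows=[
    {"dp": [-0.136, -0.167, 0.06], "roll": 0},
    {"dp": [-0.136, -0.167, 0.06], "roll": 0},
    {"dp": [-0.136, -0.167, 0.06], "roll": 0},
    {"dp": [-0.136, -0.167, 0.06], "roll": 0},
    {"dp": [-0.136, -0.167, 0.06], "roll": 0},
  ],
)

```text
clock: 5.58
position: [0.4438, -0.1049, 0.0886]
eef_rot: [-0.0, 0.991, 0.135, 0.0]
ft_force: [0.8, 0.8, 0.5]
finger_gap: 0.0877
gripper_force: 0.0
```

```bash
cat >> h.py <<'E'
def goto(x,y,z,th):
    "turn, then shift in tool axes, in the units of the moves"
    T=tool();t=np.arctan2(T[1,0],T[0,0]);d=np.array([x,y,z])-T[:3,3]
    c,s=np.cos(th),np.sin(th);v=np.array([c*d[0]+s*d[1],s*d[0]-c*d[1],-d[2]])
    print("now",T[:3,3].round(4),round(t,4),"roll total",round(-np.degrees(th-t)/60,3),"dp total",(v*10).round(3))
E
python3 - <<'E'
from h import *
T=tool();im=camera("wrist");cv2.imwrite("pics/w2.png",im[:,:,::-1])
for a in tip_of("wrist","gouge1_mid")[:1]:print(a["at"],round(a["conf"],2),back("wrist",a["at"],.018,T)[0][:2])
goto(.445,-.108,.025,.27)
E
```

```text
[285.5, 236.9] 0.63 [ 0.44071674 -0.11081631]
now [ 0.4414 -0.1046  0.0881] 0.2718 roll total 0.002 dp total [0.025 0.043 0.631]
```

View pics/w2.png

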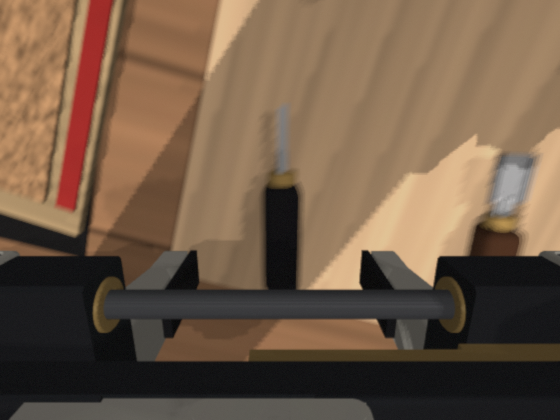

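The handle of gouge1 is upright in the picture at column 282, centred between the fingers. I'm descending and gripping.

>>> servo_tool(
  rows=[
    {"dp": [0.005, 0.009, 0.126], "roll": 0},
    {"dp": [0.005, 0.009, 0.126], "roll": 0},
    {"dp": [0.005, 0.009, 0.126], "roll": 0},
    {"dp": [0.005, 0.009, 0.126], "roll": 0},
    {"dp": [0.005, 0.009, 0.126], "roll": 0},
  ],
)

```text
clock: 6.1
position: [0.4492, -0.1092, 0.0256]
eef_rot: [0.0, 0.991, 0.135, 0.001]
ft_force: [0.4, -0.2, -0.1]
finger_gap: 0.0874
gripper_force: 0.0
```

>>> servo_tool(
  rows=[
    {"dp": [0, 0, 0], "roll": 0},
    {"dp": [0, 0, 0], "roll": 0},
    {"dp": [0, 0, 0], "roll": 0},
    {"dp": [0, 0, 0], "roll": 0},
    {"dp": [0, 0, 0], "roll": 0},
  ],
  grip=-1,
  force=25,
)

```text
clock: 6.52
position: [0.4488, -0.1096, 0.0264]
eef_rot: [-0.0, 0.991, 0.135, 0.001]
ft_force: [0.2, 0.3, 0.0]
finger_gap: 0.0595
gripper_force: 0.0
```

>>> servo_tool(
  rows=[
    {"dp": [0, 0, 0], "roll": 0},
    {"dp": [0, 0, 0], "roll": 0},
    {"dp": [0, 0, 0], "roll": 0},
    {"dp": [0, 0, 0], "roll": 0},
    {"dp": [0, 0, 0], "roll": 0},
  ],
)

```text
clock: 6.93
position: [0.4482, -0.1097, 0.0256]
eef_rot: [-0.0, 0.991, 0.134, 0.0]
ft_force: [-0.0, 1.6, 1.2]
finger_gap: 0.0265
gripper_force: 0.5
```

>>> servo_tool(
  rows=[
    {"dp": [0, 0, -0.2], "roll": 0},
    {"dp": [0, 0, -0.2], "roll": 0},
    {"dp": [0, 0, -0.2], "roll": 0},
    {"dp": [0, 0, -0.2], "roll": 0},
    {"dp": [0, 0, -0.2], "roll": 0},
  ],
)

```text
clock: 7.35
position: [0.4478, -0.1098, 0.1264]
eef_rot: [-0.0, 0.991, 0.134, -0.0]
ft_force: [0.8, 0.3, -1.0]
finger_gap: 0.0262
gripper_force: 25.0
```

Run:
```python
from h import *
T=tool();im=camera("wrist");cv2.imwrite("pics/w3.png",im[:,:,::-1])
o=outline_of("wrist","gouge1_mid")
for a in o[:1]:print(a["bbox"],a["conf"])
# expected tip pixel if the tip is 85 mm ahead of TCP, at tool z 7 mm
inv=np.eye(4)
print(proj("wrist",[[.085,0,.007],[.080,0,.007],[.090,0,.007]],inv))
goto(.4995-.025*.997+.005,.073+.025*.077-.0004,.034,-.077)
```

```text
[251.7, 103.4, 307.9, 350.7] 0.8
[[278.12600014  96.2527574 ]
 [278.14539644 108.4272594 ]
 [278.10619585  83.82150193]]
now [ 0.4501 -0.1096  0.1285] 0.2703 roll total 0.332 dp total [ 0.153 -1.859  0.945]
```

View pics/w3.png

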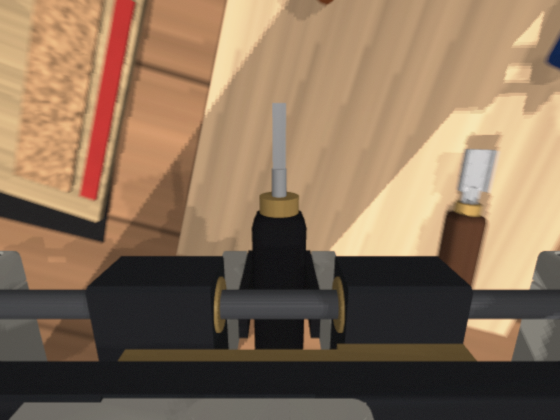

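The gouge is held straight, with its tip at row 103. That puts the grasp about 8 mm ahead of the handle's middle. Next I'll look over the pads.

>>> servo_tool(
  rows=[
    {"dp": [0, 0, -0.145], "roll": 0.0664},
    {"dp": [0, 0, -0.145], "roll": 0.0664},
    {"dp": [0, 0, -0.145], "roll": 0.0664},
    {"dp": [0, 0, -0.145], "roll": 0.0664},
    {"dp": [0, 0, -0.145], "roll": 0.0664},
  ],
)

```text
clock: 7.87
position: [0.4476, -0.1097, 0.1979]
eef_rot: [-0.0, 0.999, -0.041, -0.001]
ft_force: [0.5, -0.9, -0.7]
finger_gap: 0.0259
gripper_force: 25.0
```

>>> servo_tool(
  rows=[
    {"dp": [-0.013, -0.3, 0], "roll": 0},
    {"dp": [-0.013, -0.3, 0], "roll": 0},
    {"dp": [-0.013, -0.3, 0], "roll": 0},
    {"dp": [-0.013, -0.3, 0], "roll": 0},
    {"dp": [-0.013, -0.3, 0], "roll": 0},
  ],
)

```text
clock: 8.28
position: [0.4527, 0.0415, 0.1974]
eef_rot: [0.0, 0.999, -0.039, -0.0]
ft_force: [0.9, -0.6, -0.6]
finger_gap: 0.0253
gripper_force: 25.0
```

>>> servo_tool(
  rows=[
    {"dp": [-0.013, -0.3, 0], "roll": 0},
    {"dp": [-0.013, -0.3, 0], "roll": 0},
    {"dp": [-0.013, -0.3, 0], "roll": 0},
    {"dp": [-0.013, -0.3, 0], "roll": 0},
    {"dp": [-0.013, -0.3, 0], "roll": 0},
  ],
)

```text
clock: 8.7
position: [0.4579, 0.1917, 0.1972]
eef_rot: [0.0, 0.999, -0.039, -0.0]
ft_force: [1.1, -0.4, -0.9]
finger_gap: 0.0258
gripper_force: 25.0
```

Run:
```python
from h import *
np.set_printoptions(precision=4,suppress=True)
T=tool();im=camera("wrist");cv2.imwrite("pics/w4.png",im[:,:,::-1]);print(T[:3,3])
for q,z in(("pad_a",.013),("red_strip",.012)):
    for o in outline_of("wrist",q)[:4]:
        v,u=np.nonzero(o["mask"]);p=back("wrist",np.c_[u,v],z,T)[:,:2]
        r=cv2.minAreaRect(p.astype(np.float32)*1000);print(q,round(o["conf"],2),np.round(r[0],1),np.round(r[1],1),round(r[2],2),axis(o["mask"],"wrist",z,T)[1:])
goto(.4995-.017*.997,.073+.017*.077,.034,-.077)
```

```text
[0.4579 0.1917 0.1972]
pad_a 0.95 [508.2 237.8] [ 45.3 150.1] 85.27 (np.float64(3.065562846121301), array([0.0442, 0.1487]))
pad_a 0.82 [502.3 156.2] [ 43.9 149. ] 85.72 (np.float64(3.097865356263975), array([0.0427, 0.1437]))
pad_a 0.59 [495.9  74.8] [ 44.9 149.1] 85.71 (np.float64(3.070711194856812), array([0.0439, 0.1492]))
pad_a 0.58 [514.2 318.8] [ 44.8 149.3] 85.31 (np.float64(3.065052569898431), array([0.0438, 0.149 ]))
red_strip 0.59 [493.6  39.3] [ 14.8 148.5] 86.18 (np.float64(3.069475658200372), array([0.0137, 0.1489]))
now [0.4582 0.1919 0.1969] -0.0755 roll total 0.001 dp total [0.334 1.154 1.629]
```

View pics/w4.png

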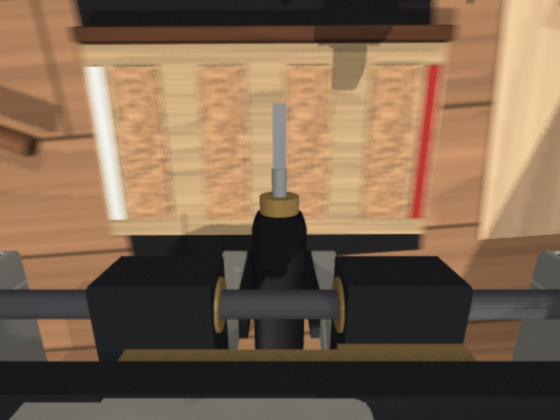

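The pads show as four cork strips at columns 135, 222, 308 and 392, between rows 65 and 218, with the red strip at (425,140) beside pad d. The sizes come out right (150 x 44 mm, about 82 mm apart).

>>> servo_tool(
  rows=[
    {"dp": [0.061, 0.229, 0.14], "roll": 0},
    {"dp": [0.061, 0.229, 0.14], "roll": 0},
    {"dp": [0.061, 0.229, 0.14], "roll": 0},
    {"dp": [0.061, 0.229, 0.14], "roll": 0},
    {"dp": [0.061, 0.229, 0.14], "roll": 0},
  ],
)

```text
clock: 9.27
position: [0.4794, 0.0718, 0.127]
eef_rot: [0.0, 0.999, -0.039, -0.0]
ft_force: [0.4, 0.1, -1.0]
finger_gap: 0.0258
gripper_force: 25.0
```

>>> servo_tool(
  rows=[
    {"dp": [0, 0, 0.16], "roll": 0},
    {"dp": [0, 0, 0.16], "roll": 0},
    {"dp": [0, 0, 0.16], "roll": 0},
    {"dp": [0, 0, 0.16], "roll": 0},
    {"dp": [0, 0, 0.16], "roll": 0},
  ],
)

```text
clock: 9.68
position: [0.4794, 0.0726, 0.047]
eef_rot: [0.0, 0.999, -0.04, -0.0]
ft_force: [-0.5, 0.1, -0.4]
finger_gap: 0.0261
gripper_force: 25.0
```

>>> servo_tool(
  rows=[
    {"dp": [0, 0, 0.023], "roll": 0},
    {"dp": [0, 0, 0.023], "roll": 0},
    {"dp": [0, 0, 0.023], "roll": 0},
    {"dp": [0, 0, 0.023], "roll": 0},
    {"dp": [0, 0, 0.023], "roll": 0},
  ],
)

```text
clock: 10.1
position: [0.4805, 0.074, 0.0371]
eef_rot: [-0.0, 0.999, -0.039, 0.001]
ft_force: [-0.2, -0.7, -1.1]
finger_gap: 0.026
gripper_force: 25.0
```

>>> servo_tool(
  rows=[
    {"dp": [0, -0.002, 0.003], "roll": 0},
    {"dp": [0, -0.002, 0.003], "roll": 0},
    {"dp": [0, -0.002, 0.003], "roll": 0},
    {"dp": [0, -0.002, 0.003], "roll": 0},
    {"dp": [0, -0.002, 0.003], "roll": 0},
  ],
)

```text
clock: 10.52
position: [0.4802, 0.075, 0.0352]
eef_rot: [-0.0, 0.999, -0.039, 0.0]
ft_force: [0.3, -0.3, -1.6]
finger_gap: 0.0259
gripper_force: 25.0
```

>>> servo_tool(
  rows=[
    {"dp": [0, 0, 0], "roll": 0},
    {"dp": [0, 0, 0], "roll": 0},
    {"dp": [0, 0, 0], "roll": 0},
    {"dp": [0, 0, 0], "roll": 0},
    {"dp": [0, 0, 0], "roll": 0},
  ],
  grip=0,
)

```text
clock: 10.93
position: [0.4802, 0.0748, 0.0351]
eef_rot: [-0.0, 0.999, -0.039, 0.0]
ft_force: [0.3, 0.4, 0.6]
finger_gap: 0.0431
gripper_force: 0.0
```

>>> servo_tool(
  rows=[
    {"dp": [0, 0, -0.1], "roll": 0},
    {"dp": [0, 0, -0.2], "roll": 0},
    {"dp": [0, 0, -0.3], "roll": 0},
    {"dp": [0, 0, -0.3], "roll": 0},
    {"dp": [0, 0, -0.3], "roll": 0},
  ],
)

```text
clock: 11.35
position: [0.4798, 0.0746, 0.1563]
eef_rot: [0.0, 0.999, -0.039, -0.0]
ft_force: [0.8, 0.5, -0.7]
finger_gap: 0.0436
gripper_force: 0.0
```

```bash
cat >> h.py <<'E'
def check(pic):
    T=tool();im=camera("wrist");cv2.imwrite(pic,im[:,:,::-1])
    for i in(1,2,3,4):
        for a in tip_of("wrist",f"gouge{i}_mid")[:2]:print(i,"mid",np.round(a["at"]),round(a["conf"],2),back("wrist",a["at"],.026,T)[0][:2].round(4))
        for o in outline_of("wrist",f"gouge{i}_mid")[:1]:print("  ",round(o["conf"],2),np.round(o["bbox"]),*axis(o["mask"],"wrist",.026,T))
E
python3 - <<'E'
from h import *
check("pics/w5.png")
goto(.635,-.105,.12,-.37)
E
```

```text
1 mid [280. 216.] 0.7 [0.472  0.0736]
   0.69 [264. 108. 294. 262.] [0.484357   0.07454733] 3.0632000520083613 [0.02415752 0.1116842 ]
   0.77 [457.   0. 516.  42.] [ 0.61335162 -0.09025984] 1.7334296554088136 [0.02438679 0.03344578]
now [0.4796 0.0745 0.154 ] -0.078 roll total 0.279 dp total [2.098 1.112 0.34 ]
```

View pics/w5.png

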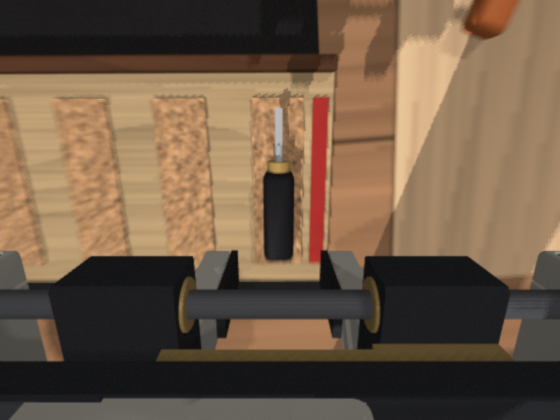

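Gouge1 lies centred on pad d at columns 264–294 (the pad spans 252–303), with its tip at row 108 inside the pad's far edge at row 97. Next is gouge2.

>>> servo_tool(
  rows=[
    {"dp": [0, 0, 0], "roll": 0.056},
    {"dp": [0, 0, 0], "roll": 0.056},
    {"dp": [0, 0, 0], "roll": 0.056},
    {"dp": [0, 0, 0], "roll": 0.056},
    {"dp": [0, 0, 0], "roll": 0.056},
  ],
  grip=1,
)

```text
clock: 12.22
position: [0.4798, 0.0746, 0.1542]
eef_rot: [0.001, 0.983, -0.186, -0.001]
ft_force: [-0.5, 0.1, 0.0]
finger_gap: 0.0714
gripper_force: 0.0
```

>>> servo_tool(
  rows=[
    {"dp": [0.226, 0.11, 0.06], "roll": 0},
    {"dp": [0.226, 0.11, 0.06], "roll": 0},
    {"dp": [0.226, 0.11, 0.06], "roll": 0},
    {"dp": [0.226, 0.11, 0.06], "roll": 0},
    {"dp": [0.226, 0.11, 0.06], "roll": 0},
  ],
)

```text
clock: 12.63
position: [0.5659, -0.0184, 0.1237]
eef_rot: [0.0, 0.983, -0.184, -0.001]
ft_force: [-0.1, 0.4, -0.3]
finger_gap: 0.0877
gripper_force: 0.0
```

>>> servo_tool(
  rows=[
    {"dp": [0.226, 0.11, 0.06], "roll": 0},
    {"dp": [0.226, 0.11, 0.06], "roll": 0},
    {"dp": [0.226, 0.11, 0.06], "roll": 0},
    {"dp": [0.226, 0.11, 0.06], "roll": 0},
    {"dp": [0.226, 0.11, 0.06], "roll": 0},
  ],
)

```text
clock: 13.05
position: [0.6511, -0.1108, 0.0933]
eef_rot: [0.0, 0.983, -0.185, -0.001]
ft_force: [0.1, 0.3, -0.1]
finger_gap: 0.0876
gripper_force: 0.0
```

```bash
cat >> h.py <<'E'
def near(i,pic):
    "held against colour-free mask: pose of gouge i in tool frame, on the sheet"
    T=tool();im=camera("wrist");cv2.imwrite(pic,im[:,:,::-1]);q=f"gouge{i}_mid"
    for a in tip_of("wrist",q)[:1]:
        p=back("wrist",a["at"],.017,T)[0];print("mid",np.round(a["at"]),round(a["conf"],2),p.round(4),"tool mm",((p-T[:3,3])@T[:3,:3]*1000).round(1))
    for o in outline_of("wrist",q)[:1]:
        m,t,L=axis(o["mask"],"wrist",.017,T);print("axis",m.round(4),"yaw",round((t+np.pi/2)%np.pi-np.pi/2,3),L.round(3),"bbox",np.round(o["bbox"]),round(o["conf"],2))
E
python3 - <<'E'
from h import *
near(2,"pics/w6.png")
goto(.65,-.11,.026,-.37)
E
```

```text
mid [275. 240.] 0.82 [ 0.6437 -0.1056  0.017 ] tool mm [-8.7 -2.2 76.4]
axis [ 0.6611 -0.1139] yaw -0.395 [0.023 0.122] bbox [257. 111. 296. 290.] 0.75
now [ 0.6506 -0.1111  0.0925] -0.3733 roll total -0.003 dp total [-0.009 -0.008  0.665]
```

View pics/w6.png

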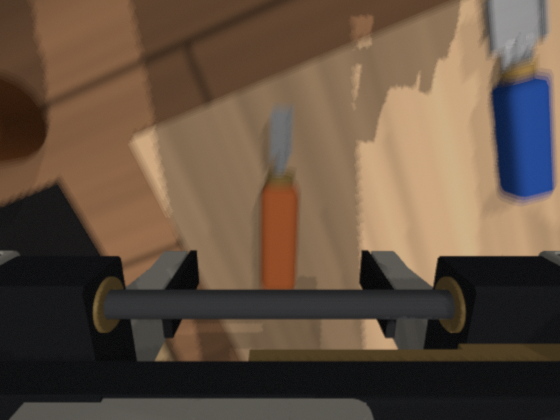

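Gouge2 is upright at column 280 between the fingers and nearly aligned.

>>> servo_tool(
  rows=[
    {"dp": [0, -0.003, 0.133], "roll": 0.004},
    {"dp": [0, -0.003, 0.133], "roll": 0.004},
    {"dp": [0, -0.003, 0.133], "roll": 0.004},
    {"dp": [0, -0.003, 0.133], "roll": 0.004},
    {"dp": [0, -0.003, 0.133], "roll": 0.004},
  ],
)

```text
clock: 13.62
position: [0.6507, -0.1075, 0.0278]
eef_rot: [0.0, 0.981, -0.195, -0.0]
ft_force: [0.5, -0.1, 0.4]
finger_gap: 0.088
gripper_force: 0.0
```

>>> servo_tool(
  rows=[
    {"dp": [0, 0, 0], "roll": 0},
    {"dp": [0, 0, 0], "roll": 0},
    {"dp": [0, 0, 0], "roll": 0},
    {"dp": [0, 0, 0], "roll": 0},
    {"dp": [0, 0, 0], "roll": 0},
  ],
  grip=-1,
)

```text
clock: 14.03
position: [0.652, -0.1081, 0.0296]
eef_rot: [-0.0, 0.981, -0.195, 0.001]
ft_force: [-0.3, 0.4, -0.7]
finger_gap: 0.0598
gripper_force: 0.0
```

>>> servo_tool(
  rows=[
    {"dp": [0, 0, 0], "roll": 0},
    {"dp": [0, 0, 0], "roll": 0},
    {"dp": [0, 0, 0], "roll": 0},
    {"dp": [0, 0, 0], "roll": 0},
    {"dp": [0, 0, 0], "roll": 0},
  ],
)

```text
clock: 14.45
position: [0.6514, -0.1083, 0.0286]
eef_rot: [0.0, 0.981, -0.195, 0.0]
ft_force: [-0.8, -0.0, 0.2]
finger_gap: 0.0265
gripper_force: 0.4
```

>>> servo_tool(
  rows=[
    {"dp": [0, 0, -0.2], "roll": 0},
    {"dp": [0, 0, -0.2], "roll": 0},
    {"dp": [0, 0, -0.2], "roll": 0},
    {"dp": [0, 0, -0.2], "roll": 0},
    {"dp": [0, 0, -0.2], "roll": 0},
  ],
)

```text
clock: 14.87
position: [0.6511, -0.1083, 0.1292]
eef_rot: [0.0, 0.981, -0.195, -0.0]
ft_force: [0.0, 0.6, -1.6]
finger_gap: 0.0257
gripper_force: 25.0
```

```bash
cat >> h.py <<'E'
PAD=dict(d=(.4969,.0742),c=(.5031,.1557),b=(.5093,.2375),a=(.5155,.3190))
def held(i,pad,z=.0352):
    "grasp offset from the held tool's tip, and the way to the pad"
    camera("wrist");g=.008
    for o in outline_of("wrist",f"gouge{i}_mid")[:1]:
        r=o["bbox"][1];xs=np.arange(.07,.1,.0005);rows=proj("wrist",[[x,0,.009] for x in xs],np.eye(4))[:,1]
        tip=np.interp(-r,-rows,xs);g=.09-tip;print("tip row",r,o["bbox"],round(o["conf"],2),"grasp offset",round(g,4))
    x,y=PAD[pad];e=-.025+np.clip(g,0,.016);goto(x+e*.997,y-e*.0758,z,-.0758)
E
python3 -c "
from h import *
held(2,'c')"
```

```text
tip row 109.0 [251.8, 109.0, 306.8, 348.1] 0.89 grasp offset 0.0098
now [ 0.6534 -0.1083  0.1324] -0.3915 roll total -0.302 dp total [-1.851 -2.519  0.972]
```

>>> servo_tool(
  rows=[
    {"dp": [0, 0, -0.08], "roll": -0.0604},
    {"dp": [0, 0, -0.08], "roll": -0.0604},
    {"dp": [0, 0, -0.08], "roll": -0.0604},
    {"dp": [0, 0, -0.08], "roll": -0.0604},
    {"dp": [0, 0, -0.08], "roll": -0.0604},
  ],
)

```text
clock: 15.38
position: [0.6509, -0.1082, 0.1679]
eef_rot: [-0.0, 0.999, -0.036, -0.001]
ft_force: [-0.3, 0.2, -0.2]
finger_gap: 0.0259
gripper_force: 25.0
```

>>> servo_tool(
  rows=[
    {"dp": [-0.184, -0.252, 0.07], "roll": 0},
    {"dp": [-0.184, -0.252, 0.07], "roll": 0},
    {"dp": [-0.184, -0.252, 0.07], "roll": 0},
    {"dp": [-0.184, -0.252, 0.07], "roll": 0},
    {"dp": [-0.184, -0.252, 0.07], "roll": 0},
  ],
)

```text
clock: 15.8
position: [0.5678, 0.0252, 0.1325]
eef_rot: [0.0, 0.999, -0.038, -0.001]
ft_force: [1.1, 0.5, -1.4]
finger_gap: 0.0258
gripper_force: 25.0
```

>>> servo_tool(
  rows=[
    {"dp": [-0.184, -0.252, 0.07], "roll": 0},
    {"dp": [-0.184, -0.252, 0.07], "roll": 0},
    {"dp": [-0.184, -0.252, 0.07], "roll": 0},
    {"dp": [-0.184, -0.252, 0.07], "roll": 0},
    {"dp": [-0.184, -0.252, 0.07], "roll": 0},
  ],
)

```text
clock: 16.22
position: [0.4857, 0.1578, 0.0977]
eef_rot: [0.0, 0.999, -0.038, -0.0]
ft_force: [0.9, -0.1, -0.2]
finger_gap: 0.0252
gripper_force: 25.0
```

>>> servo_tool(
  rows=[
    {"dp": [0, 0, 0.1], "roll": 0},
    {"dp": [0, 0, 0.1], "roll": 0},
    {"dp": [0, 0, 0.05], "roll": 0},
    {"dp": [0, 0, 0], "roll": 0},
    {"dp": [0, 0, 0], "roll": 0},
  ],
)

```text
clock: 16.63
position: [0.4872, 0.156, 0.0731]
eef_rot: [0.001, 0.999, -0.039, -0.0]
ft_force: [0.2, -0.1, -1.8]
finger_gap: 0.0255
gripper_force: 25.0
```

```bash
python3 -c "
from h import *
held(2,'c',.037)"
```

```text
tip row 109.1 [251.7, 109.1, 307.8, 351.2] 0.76 grasp offset 0.0101
now [0.4876 0.1563 0.0737] -0.0772 roll total -0.001 dp total [ 0.006 -0.005  0.367]
```

>>> servo_tool(
  rows=[
    {"dp": [0, 0, 0.12], "roll": 0},
    {"dp": [0, 0, 0.12], "roll": 0},
    {"dp": [0, 0, 0.09], "roll": 0},
    {"dp": [0, 0, 0.03], "roll": 0},
    {"dp": [0, 0, 0], "roll": 0},
  ],
)

```text
clock: 17.15
position: [0.4872, 0.1566, 0.0377]
eef_rot: [0.0, 0.999, -0.038, -0.0]
ft_force: [-0.2, 0.6, -0.5]
finger_gap: 0.0256
gripper_force: 25.0
```

>>> servo_tool(
  rows=[
    {"dp": [0, 0, 0], "roll": 0},
    {"dp": [0, 0, 0], "roll": 0},
    {"dp": [0, 0, 0], "roll": 0},
    {"dp": [0, 0, 0], "roll": 0},
    {"dp": [0, 0, 0], "roll": 0},
  ],
  grip=0,
)

```text
clock: 17.57
position: [0.4872, 0.157, 0.0377]
eef_rot: [-0.0, 0.999, -0.038, 0.0]
ft_force: [-1.0, 0.5, 0.9]
finger_gap: 0.0434
gripper_force: 0.0
```

>>> servo_tool(
  rows=[
    {"dp": [0, 0, -0.1], "roll": 0},
    {"dp": [0, 0, -0.2], "roll": 0},
    {"dp": [0, 0, -0.3], "roll": 0},
    {"dp": [0, 0, -0.3], "roll": 0},
    {"dp": [0, 0, -0.3], "roll": 0},
  ],
)

```text
clock: 17.98
position: [0.4868, 0.1568, 0.1596]
eef_rot: [0.0, 0.999, -0.038, -0.0]
ft_force: [0.4, 0.3, -0.6]
finger_gap: 0.0436
gripper_force: 0.0
```

Run:
```python
from h import *
check("pics/w7.png")
goto(.457,-.2635,.09,.25)
```

```text
1 mid [372. 218.] 0.85 [0.4691 0.0734]
   0.65 [352. 111. 393. 258.] [0.48475101 0.07443433] 3.0712951766626375 [0.02727369 0.10845135]
2 mid [278. 217.] 0.74 [0.4769 0.1574]
   0.58 [264. 110. 294. 260.] [0.49463908 0.15584772] 3.063261541254831 [0.02352161 0.12631098]
   0.46 [251. 102. 301. 262.] [0.52297593 0.15527064] 3.0547940611049302 [0.05251408 0.13893158]
now [0.4866 0.1566 0.1567] -0.0759 roll total -0.311 dp total [-1.326  3.997  0.667]
```

View pics/w7.png

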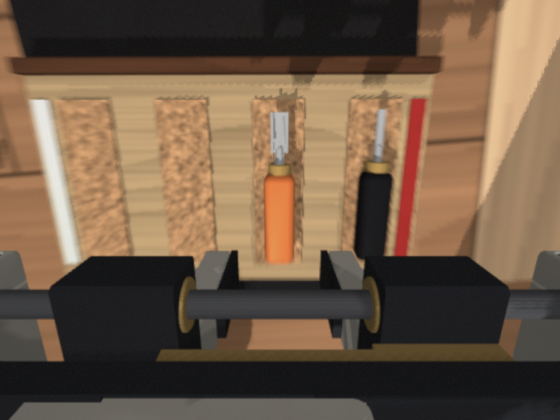

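Gouge2 is centred on pad c at columns 264–294. Next is gouge3.

>>> servo_tool(
  rows=[
    {"dp": [0, 0, 0], "roll": -0.062},
    {"dp": [0, 0, 0], "roll": -0.062},
    {"dp": [0, 0, 0], "roll": -0.062},
    {"dp": [0, 0, 0], "roll": -0.062},
    {"dp": [0, 0, 0], "roll": -0.062},
  ],
  grip=1,
)

```text
clock: 18.85
position: [0.4867, 0.1567, 0.1567]
eef_rot: [0.0, 0.992, 0.126, -0.001]
ft_force: [-0.5, 0.4, -0.4]
finger_gap: 0.072
gripper_force: 0.0
```

>>> servo_tool(
  rows=[
    {"dp": [-0.088, 0.266, 0.044], "roll": 0},
    {"dp": [-0.088, 0.266, 0.044], "roll": 0},
    {"dp": [-0.088, 0.266, 0.044], "roll": 0},
    {"dp": [-0.088, 0.266, 0.044], "roll": 0},
    {"dp": [-0.088, 0.266, 0.044], "roll": 0},
  ],
)

```text
clock: 19.27
position: [0.4765, 0.0159, 0.1347]
eef_rot: [0.0, 0.992, 0.124, -0.001]
ft_force: [0.4, 0.6, -0.1]
finger_gap: 0.0875
gripper_force: 0.0
```

>>> servo_tool(
  rows=[
    {"dp": [-0.088, 0.266, 0.044], "roll": 0},
    {"dp": [-0.088, 0.266, 0.044], "roll": 0},
    {"dp": [-0.088, 0.266, 0.044], "roll": 0},
    {"dp": [-0.088, 0.266, 0.044], "roll": 0},
    {"dp": [-0.088, 0.266, 0.044], "roll": 0},
  ],
)

```text
clock: 19.68
position: [0.4666, -0.1239, 0.1127]
eef_rot: [0.0, 0.992, 0.124, -0.001]
ft_force: [0.5, 0.5, -0.0]
finger_gap: 0.0879
gripper_force: 0.0
```

>>> servo_tool(
  rows=[
    {"dp": [-0.088, 0.266, 0.044], "roll": 0},
    {"dp": [-0.088, 0.266, 0.044], "roll": 0},
    {"dp": [-0.088, 0.266, 0.044], "roll": 0},
    {"dp": [-0.088, 0.266, 0.044], "roll": 0},
    {"dp": [-0.088, 0.266, 0.044], "roll": 0},
  ],
)

```text
clock: 20.1
position: [0.4567, -0.2636, 0.0906]
eef_rot: [-0.0, 0.992, 0.124, -0.001]
ft_force: [0.1, 1.0, -0.9]
finger_gap: 0.0875
gripper_force: 0.0
```

Run:
```python
from h import *
near(3,"pics/w8.png")
goto(.459,-.2645,.026,.25)
```

```text
mid [278. 235.] 0.95 [ 0.4524 -0.2643  0.017 ] tool mm [-4.2 -0.3 73.6]
axis [ 0.4763 -0.2582] yaw 0.236 [0.025 0.132] bbox [259. 102. 296. 288.] 0.64
now [ 0.4562 -0.2637  0.0901] 0.2456 roll total -0.004 dp total [0.025 0.015 0.641]
```

View pics/w8.png

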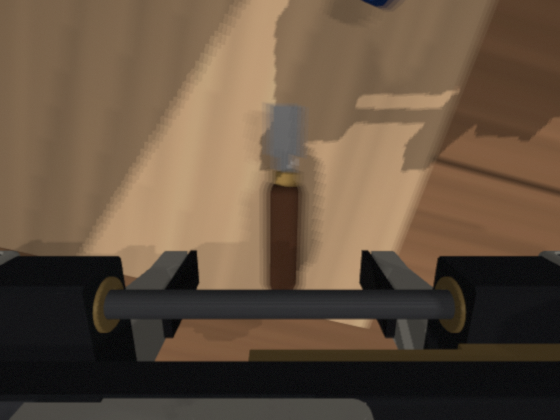

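Gouge3 is centred and upright at column 284.

>>> servo_tool(
  rows=[
    {"dp": [0.006, 0.001, 0.128], "roll": 0.001},
    {"dp": [0.006, 0.001, 0.128], "roll": 0.001},
    {"dp": [0.006, 0.001, 0.128], "roll": 0.001},
    {"dp": [0.006, 0.001, 0.128], "roll": 0.001},
    {"dp": [0.006, 0.001, 0.128], "roll": 0.001},
  ],
)

```text
clock: 20.67
position: [0.4604, -0.2611, 0.0268]
eef_rot: [-0.0, 0.993, 0.122, -0.0]
ft_force: [-0.4, 0.5, -0.5]
finger_gap: 0.0878
gripper_force: 0.0
```

>>> servo_tool(
  rows=[
    {"dp": [0, 0, 0], "roll": 0},
    {"dp": [0, 0, 0], "roll": 0},
    {"dp": [0, 0, 0], "roll": 0},
    {"dp": [0, 0, 0], "roll": 0},
    {"dp": [0, 0, 0], "roll": 0},
  ],
  grip=-1,
)

```text
clock: 21.08
position: [0.4609, -0.2619, 0.0284]
eef_rot: [0.0, 0.993, 0.122, 0.001]
ft_force: [0.9, -0.2, 0.4]
finger_gap: 0.0597
gripper_force: 0.0
```

>>> servo_tool(
  rows=[
    {"dp": [0, 0, 0], "roll": 0},
    {"dp": [0, 0, 0], "roll": 0},
    {"dp": [0, 0, 0], "roll": 0},
    {"dp": [0, 0, 0], "roll": 0},
    {"dp": [0, 0, 0], "roll": 0},
  ],
)

```text
clock: 21.5
position: [0.4604, -0.262, 0.0276]
eef_rot: [0.0, 0.993, 0.121, 0.0]
ft_force: [0.6, -0.5, -0.5]
finger_gap: 0.0268
gripper_force: 0.0
```

>>> servo_tool(
  rows=[
    {"dp": [0, 0, -0.2], "roll": 0},
    {"dp": [0, 0, -0.2], "roll": 0},
    {"dp": [0, 0, -0.2], "roll": 0},
    {"dp": [0, 0, -0.2], "roll": 0},
    {"dp": [0, 0, -0.2], "roll": 0},
  ],
)

```text
clock: 21.92
position: [0.46, -0.2619, 0.1283]
eef_rot: [-0.0, 0.993, 0.121, -0.0]
ft_force: [0.1, -0.9, -1.4]
finger_gap: 0.0258
gripper_force: 25.0
```

```bash
python3 -c "
from h import *
held(3,'b')"
```

```text
tip row 106.1 [251.9, 106.1, 304.3, 348.7] 0.88 grasp offset 0.009
now [ 0.4622 -0.2625  0.1308] 0.2441 roll total 0.305 dp total [-0.069 -5.022  0.956]
```

>>> servo_tool(
  rows=[
    {"dp": [0, 0, -0.08], "roll": 0.061},
    {"dp": [0, 0, -0.08], "roll": 0.061},
    {"dp": [0, 0, -0.08], "roll": 0.061},
    {"dp": [0, 0, -0.08], "roll": 0.061},
    {"dp": [0, 0, -0.08], "roll": 0.061},
  ],
)

```text
clock: 22.43
position: [0.4598, -0.2618, 0.167]
eef_rot: [-0.0, 0.999, -0.04, -0.001]
ft_force: [0.3, -0.6, -1.1]
finger_gap: 0.0257
gripper_force: 25.0
```

>>> servo_tool(
  rows=[
    {"dp": [-0.004, -0.335, 0.04], "roll": 0},
    {"dp": [-0.004, -0.335, 0.04], "roll": 0},
    {"dp": [-0.004, -0.335, 0.04], "roll": 0},
    {"dp": [-0.004, -0.335, 0.04], "roll": 0},
    {"dp": [-0.004, -0.335, 0.04], "roll": 0},
  ],
)

```text
clock: 22.85
position: [0.4704, -0.0935, 0.1467]
eef_rot: [-0.0, 0.999, -0.038, -0.0]
ft_force: [0.2, -0.1, -1.6]
finger_gap: 0.0261
gripper_force: 25.0
```

>>> servo_tool(
  rows=[
    {"dp": [-0.004, -0.335, 0.04], "roll": 0},
    {"dp": [-0.004, -0.335, 0.04], "roll": 0},
    {"dp": [-0.004, -0.335, 0.04], "roll": 0},
    {"dp": [-0.004, -0.335, 0.04], "roll": 0},
    {"dp": [-0.004, -0.335, 0.04], "roll": 0},
  ],
)

```text
clock: 23.27
position: [0.4811, 0.0738, 0.1268]
eef_rot: [0.0, 0.999, -0.038, -0.0]
ft_force: [0.3, -0.5, -0.2]
finger_gap: 0.0259
gripper_force: 25.0
```

>>> servo_tool(
  rows=[
    {"dp": [-0.004, -0.335, 0.04], "roll": 0},
    {"dp": [-0.004, -0.335, 0.04], "roll": 0},
    {"dp": [-0.004, -0.335, 0.04], "roll": 0},
    {"dp": [-0.004, -0.335, 0.04], "roll": 0},
    {"dp": [-0.004, -0.335, 0.04], "roll": 0},
  ],
)

```text
clock: 23.68
position: [0.4918, 0.2409, 0.1065]
eef_rot: [0.0, 0.999, -0.038, -0.0]
ft_force: [0.6, 0.7, -1.0]
finger_gap: 0.0257
gripper_force: 25.0
```

>>> servo_tool(
  rows=[
    {"dp": [0, 0, 0.12], "roll": 0},
    {"dp": [0, 0, 0.12], "roll": 0},
    {"dp": [0, 0, 0.09], "roll": 0},
    {"dp": [0, 0, 0], "roll": 0},
    {"dp": [0, 0, 0], "roll": 0},
  ],
)

```text
clock: 24.1
position: [0.4921, 0.2388, 0.0739]
eef_rot: [0.001, 0.999, -0.038, -0.001]
ft_force: [-1.0, -0.6, -0.6]
finger_gap: 0.0257
gripper_force: 25.0
```

```bash
python3 -c "
from h import *
held(3,'b',.0365)"
```

```text
tip row 107.7 [249.5, 107.7, 302.6, 349.8] 0.9 grasp offset 0.0095
now [0.4928 0.2393 0.075 ] -0.0763 roll total -0.0 dp total [0.011 0.005 0.385]
```

>>> servo_tool(
  rows=[
    {"dp": [0.004, 0.001, 0.12], "roll": 0},
    {"dp": [0.004, 0.001, 0.12], "roll": 0},
    {"dp": [0.003, 0.001, 0.1], "roll": 0},
    {"dp": [0, 0, 0.035], "roll": 0},
    {"dp": [0, 0, 0], "roll": 0},
  ],
)

```text
clock: 24.62
position: [0.4936, 0.2388, 0.037]
eef_rot: [0.0, 0.999, -0.038, -0.0]
ft_force: [0.3, 0.1, -0.5]
finger_gap: 0.0255
gripper_force: 25.0
```

>>> servo_tool(
  rows=[
    {"dp": [0, 0, 0], "roll": 0},
    {"dp": [0, 0, 0], "roll": 0},
    {"dp": [0, 0, 0], "roll": 0},
    {"dp": [0, 0, 0], "roll": 0},
    {"dp": [0, 0, 0], "roll": 0},
  ],
  grip=0,
)

```text
clock: 25.03
position: [0.4937, 0.2393, 0.0373]
eef_rot: [-0.0, 0.999, -0.038, 0.0]
ft_force: [-0.9, 0.0, -0.2]
finger_gap: 0.0438
gripper_force: 0.0
```

>>> servo_tool(
  rows=[
    {"dp": [0, 0, -0.1], "roll": 0},
    {"dp": [0, 0, -0.2], "roll": 0},
    {"dp": [0, 0, -0.3], "roll": 0},
    {"dp": [0, 0, -0.3], "roll": 0},
    {"dp": [0, 0, -0.3], "roll": 0},
  ],
)

```text
clock: 25.45
position: [0.4934, 0.2389, 0.1591]
eef_rot: [0.0, 0.999, -0.038, 0.0]
ft_force: [0.7, 0.9, 0.8]
finger_gap: 0.0437
gripper_force: 0.0
```

Run:
```python
from h import *
check("pics/w9.png")
goto(.654,-.2835,.09,-.1)
```

```text
1 mid [464. 216.] 0.67 [0.472  0.0744]
   0.83 [439. 114. 492. 260.] [0.48436996 0.0742203 ] 3.0789158337999423 [0.03228614 0.10639023]
2 mid [371. 214.] 0.9 [0.4802 0.1574]
2 mid [463. 217.] 0.52 [0.4708 0.0751]
   0.93 [351. 110. 392. 262.] [0.49758985 0.15543398] 3.0670843640424335 [0.02535211 0.12278131]
3 mid [280. 213.] 0.92 [0.4873 0.2382]
   0.68 [263. 112. 293. 260.] [0.50850969 0.23738368] 3.0567107085207295 [0.02438859 0.13265746]
now [0.4931 0.2387 0.1561] -0.076 roll total 0.023 dp total [2.122 5.035 0.661]
```

View pics/w9.png

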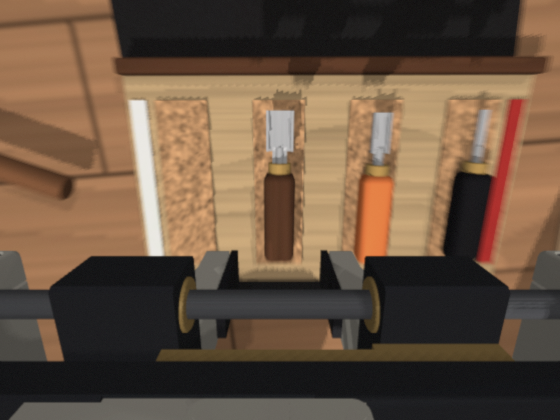

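Gouge3 is centred on pad b, and the other two are unmoved. Now gouge4.

>>> servo_tool(
  rows=[
    {"dp": [0, 0, 0], "roll": 0.005},
    {"dp": [0, 0, 0], "roll": 0.005},
    {"dp": [0, 0, 0], "roll": 0.005},
    {"dp": [0, 0, 0], "roll": 0.005},
    {"dp": [0, 0, 0], "roll": 0.003},
  ],
  grip=1,
)

```text
clock: 26.32
position: [0.4935, 0.2391, 0.157]
eef_rot: [0.0, 0.999, -0.05, -0.0]
ft_force: [-0.1, 0.4, 0.3]
finger_gap: 0.0718
gripper_force: 0.0
```

>>> servo_tool(
  rows=[
    {"dp": [0.141, 0.336, 0.044], "roll": 0},
    {"dp": [0.141, 0.336, 0.044], "roll": 0},
    {"dp": [0.141, 0.336, 0.044], "roll": 0},
    {"dp": [0.141, 0.336, 0.044], "roll": 0},
    {"dp": [0.141, 0.336, 0.044], "roll": 0},
  ],
)

```text
clock: 26.73
position: [0.5472, 0.0635, 0.1351]
eef_rot: [-0.0, 0.999, -0.05, 0.0]
ft_force: [0.1, -0.2, 0.5]
finger_gap: 0.0878
gripper_force: 0.0
```

>>> servo_tool(
  rows=[
    {"dp": [0.141, 0.336, 0.044], "roll": 0},
    {"dp": [0.141, 0.336, 0.044], "roll": 0},
    {"dp": [0.141, 0.336, 0.044], "roll": 0},
    {"dp": [0.141, 0.336, 0.044], "roll": 0},
    {"dp": [0.141, 0.336, 0.044], "roll": 0},
  ],
)

```text
clock: 27.15
position: [0.6007, -0.1111, 0.1129]
eef_rot: [-0.0, 0.999, -0.05, 0.0]
ft_force: [1.2, 1.1, -0.2]
finger_gap: 0.0876
gripper_force: 0.0
```

>>> servo_tool(
  rows=[
    {"dp": [0.141, 0.336, 0.044], "roll": 0},
    {"dp": [0.141, 0.336, 0.044], "roll": 0},
    {"dp": [0.141, 0.336, 0.044], "roll": 0},
    {"dp": [0.141, 0.336, 0.044], "roll": 0},
    {"dp": [0.141, 0.336, 0.044], "roll": 0},
  ],
)

```text
clock: 27.57
position: [0.654, -0.2853, 0.0907]
eef_rot: [0.0, 0.999, -0.05, -0.0]
ft_force: [0.8, 0.6, 1.0]
finger_gap: 0.0877
gripper_force: 0.0
```

Run:
```python
from h import *
near(4,"pics/w10.png")
goto(.654,-.282,.026,-.1)
```

```text
mid [272. 239.] 0.63 [ 0.6471 -0.28    0.017 ] tool mm [-7.4 -4.6 73.7]
axis [ 0.6794 -0.2848] yaw -0.093 [0.028 0.133] bbox [248. 106. 301. 292.] 0.81
now [ 0.6532 -0.2861  0.0894] -0.1038 roll total -0.004 dp total [ 0.004 -0.042  0.634]
```

View pics/w10.png

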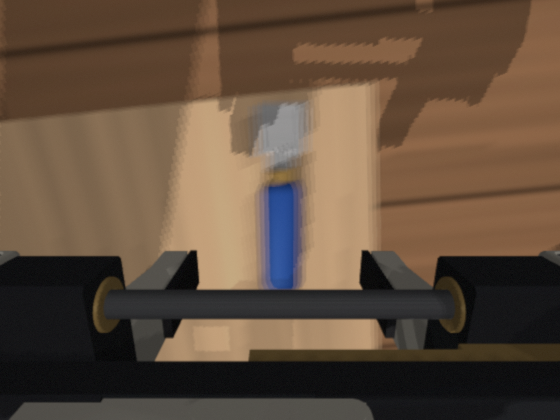

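Gouge4 is centred and aligned at column 280.

>>> servo_tool(
  rows=[
    {"dp": [0, -0.004, 0.128], "roll": -0.001},
    {"dp": [0, -0.004, 0.128], "roll": -0.001},
    {"dp": [0, -0.004, 0.128], "roll": -0.001},
    {"dp": [0, -0.004, 0.128], "roll": -0.001},
    {"dp": [0, -0.004, 0.128], "roll": -0.001},
  ],
)

```text
clock: 28.13
position: [0.6536, -0.2804, 0.0255]
eef_rot: [-0.0, 0.999, -0.047, -0.0]
ft_force: [-0.2, 0.6, -1.0]
finger_gap: 0.0878
gripper_force: 0.0
```

>>> servo_tool(
  rows=[
    {"dp": [0, 0, 0], "roll": 0},
    {"dp": [0, 0, 0], "roll": 0},
    {"dp": [0, 0, 0], "roll": 0},
    {"dp": [0, 0, 0], "roll": 0},
    {"dp": [0, 0, 0], "roll": 0},
  ],
  grip=-1,
)

```text
clock: 28.55
position: [0.6545, -0.2816, 0.028]
eef_rot: [0.0, 0.999, -0.047, 0.001]
ft_force: [0.1, 0.3, -0.1]
finger_gap: 0.0602
gripper_force: 0.0
```

>>> servo_tool(
  rows=[
    {"dp": [0, 0, 0], "roll": 0},
    {"dp": [0, 0, 0], "roll": 0},
    {"dp": [0, 0, 0], "roll": 0},
    {"dp": [0, 0, 0], "roll": 0},
    {"dp": [0, 0, 0], "roll": 0},
  ],
)

```text
clock: 28.97
position: [0.6539, -0.2815, 0.0272]
eef_rot: [0.0, 0.999, -0.047, 0.0]
ft_force: [0.4, -1.2, 0.2]
finger_gap: 0.0263
gripper_force: 0.5
```

>>> servo_tool(
  rows=[
    {"dp": [0, 0, -0.2], "roll": 0},
    {"dp": [0, 0, -0.2], "roll": 0},
    {"dp": [0, 0, -0.2], "roll": 0},
    {"dp": [0, 0, -0.2], "roll": 0},
    {"dp": [0, 0, -0.2], "roll": 0},
  ],
)

```text
clock: 29.38
position: [0.6536, -0.2813, 0.1277]
eef_rot: [-0.0, 0.999, -0.047, -0.0]
ft_force: [0.1, -0.7, -1.7]
finger_gap: 0.0253
gripper_force: 25.0
```

```bash
python3 -c "
from h import *
held(4,'a')"
```

```text
tip row 99.6 [244.7, 99.6, 316.1, 354.6] 0.78 grasp offset 0.0061
now [ 0.6559 -0.2821  0.1312] -0.0941 roll total -0.017 dp total [-2.044 -5.887  0.96 ]
```

>>> servo_tool(
  rows=[
    {"dp": [0, 0, -0.08], "roll": -0.0034},
    {"dp": [0, 0, -0.08], "roll": -0.0034},
    {"dp": [0, 0, -0.08], "roll": -0.0034},
    {"dp": [0, 0, -0.08], "roll": -0.0034},
    {"dp": [0, 0, -0.08], "roll": -0.0034},
  ],
)

```text
clock: 29.9
position: [0.6538, -0.2815, 0.1675]
eef_rot: [-0.0, 0.999, -0.038, -0.0]
ft_force: [-0.9, 0.0, -1.8]
finger_gap: 0.026
gripper_force: 25.0
```

>>> servo_tool(
  rows=[
    {"dp": [-0.101, -0.294, 0.03], "roll": 0},
    {"dp": [-0.101, -0.294, 0.03], "roll": 0},
    {"dp": [-0.101, -0.294, 0.03], "roll": 0},
    {"dp": [-0.101, -0.294, 0.03], "roll": 0},
    {"dp": [-0.101, -0.294, 0.03], "roll": 0},
  ],
)

```text
clock: 30.32
position: [0.6144, -0.1298, 0.1524]
eef_rot: [-0.0, 0.999, -0.038, 0.0]
ft_force: [0.6, 0.4, -1.1]
finger_gap: 0.0258
gripper_force: 25.0
```

>>> servo_tool(
  rows=[
    {"dp": [-0.101, -0.294, 0.03], "roll": 0},
    {"dp": [-0.101, -0.294, 0.03], "roll": 0},
    {"dp": [-0.101, -0.294, 0.03], "roll": 0},
    {"dp": [-0.101, -0.294, 0.03], "roll": 0},
    {"dp": [-0.101, -0.294, 0.03], "roll": 0},
  ],
)

```text
clock: 30.73
position: [0.5754, 0.0209, 0.1375]
eef_rot: [-0.0, 0.999, -0.038, 0.0]
ft_force: [0.7, 0.1, -1.4]
finger_gap: 0.0258
gripper_force: 25.0
```

>>> servo_tool(
  rows=[
    {"dp": [-0.101, -0.294, 0.03], "roll": 0},
    {"dp": [-0.101, -0.294, 0.03], "roll": 0},
    {"dp": [-0.101, -0.294, 0.03], "roll": 0},
    {"dp": [-0.101, -0.294, 0.03], "roll": 0},
    {"dp": [-0.101, -0.294, 0.03], "roll": 0},
  ],
)

```text
clock: 31.15
position: [0.5363, 0.1715, 0.1225]
eef_rot: [-0.0, 0.999, -0.038, 0.0]
ft_force: [-0.5, 0.3, -0.9]
finger_gap: 0.0261
gripper_force: 25.0
```

>>> servo_tool(
  rows=[
    {"dp": [-0.101, -0.294, 0.03], "roll": 0},
    {"dp": [-0.101, -0.294, 0.03], "roll": 0},
    {"dp": [-0.101, -0.294, 0.03], "roll": 0},
    {"dp": [-0.101, -0.294, 0.03], "roll": 0},
    {"dp": [-0.101, -0.294, 0.03], "roll": 0},
  ],
)

```text
clock: 31.57
position: [0.4972, 0.322, 0.1075]
eef_rot: [-0.0, 0.999, -0.038, 0.0]
ft_force: [0.4, 0.0, -0.7]
finger_gap: 0.0255
gripper_force: 25.0
```

>>> servo_tool(
  rows=[
    {"dp": [0, 0, 0.12], "roll": 0},
    {"dp": [0, 0, 0.12], "roll": 0},
    {"dp": [0, 0, 0.09], "roll": 0},
    {"dp": [0, 0, 0], "roll": 0},
    {"dp": [0, 0, 0], "roll": 0},
  ],
)

```text
clock: 31.98
position: [0.4977, 0.3199, 0.0739]
eef_rot: [0.0, 0.999, -0.039, -0.0]
ft_force: [0.4, 0.4, -0.8]
finger_gap: 0.0254
gripper_force: 25.0
```

```bash
python3 -c "
from h import *
held(4,'a',.0365)"
```

```text
tip row 102.5 [241.8, 102.5, 317.8, 353.6] 0.55 grasp offset 0.0073
now [0.4982 0.3203 0.0748] -0.0772 roll total -0.001 dp total [-0.004 -0.     0.383]
```

>>> servo_tool(
  rows=[
    {"dp": [0, 0, 0.12], "roll": 0},
    {"dp": [0, 0, 0.12], "roll": 0},
    {"dp": [0, 0, 0.1], "roll": 0},
    {"dp": [0, 0, 0.035], "roll": 0},
    {"dp": [0, 0, 0], "roll": 0},
  ],
)

```text
clock: 32.5
position: [0.4978, 0.32, 0.0366]
eef_rot: [0.0, 0.999, -0.038, -0.0]
ft_force: [-0.3, -0.2, -1.1]
finger_gap: 0.026
gripper_force: 25.0
```

>>> servo_tool(
  rows=[
    {"dp": [0, 0, 0], "roll": 0},
    {"dp": [0, 0, 0], "roll": 0},
    {"dp": [0, 0, 0], "roll": 0},
    {"dp": [0, 0, 0], "roll": 0},
    {"dp": [0, 0, 0], "roll": 0},
  ],
  grip=0,
)

```text
clock: 32.92
position: [0.4978, 0.3205, 0.0368]
eef_rot: [-0.0, 0.999, -0.038, 0.0]
ft_force: [0.0, -0.3, 0.4]
finger_gap: 0.0436
gripper_force: 0.0
```

>>> servo_tool(
  rows=[
    {"dp": [0, 0, -0.1], "roll": 0},
    {"dp": [0, 0, -0.2], "roll": 0},
    {"dp": [0, 0, -0.3], "roll": 0},
    {"dp": [0, 0, -0.3], "roll": 0},
    {"dp": [0, 0, -0.3], "roll": 0},
  ],
)

```text
clock: 33.33
position: [0.4975, 0.3201, 0.1586]
eef_rot: [0.0, 0.999, -0.038, 0.0]
ft_force: [0.3, 0.5, 0.2]
finger_gap: 0.0436
gripper_force: 0.0
```

>>> servo_tool(
  rows=[
    {"dp": [0, 0.2, -0.1], "roll": 0},
    {"dp": [0, 0.2, -0.1], "roll": 0},
    {"dp": [0, 0.2, -0.1], "roll": 0},
    {"dp": [0, 0.2, -0.1], "roll": 0},
    {"dp": [0, 0.2, -0.1], "roll": 0},
  ],
)

```text
clock: 33.75
position: [0.4897, 0.2196, 0.208]
eef_rot: [-0.0, 0.999, -0.038, 0.0]
ft_force: [0.4, -0.2, -0.4]
finger_gap: 0.0441
gripper_force: 0.0
```

Run:
```python
from h import *
check("pics/w11.png")
```

```text
1 mid [422. 199.] 0.94 [0.4729 0.0719]
2 mid [339. 199.] 0.96 [0.479  0.1574]
   0.76 [324. 110. 355. 240.] [0.49465691 0.15558559] 3.0704139870316665 [0.02594638 0.12370194]
3 mid [259. 200.] 0.91 [0.485  0.2401]
   0.64 [246. 108. 269. 238.] [0.50848665 0.23746064] 3.056554664215048 [0.02449506 0.13252013]
4 mid [182. 199.] 0.67 [0.492  0.3194]
   0.97 [155. 109. 199. 241.] [0.52017211 0.31820109] 3.056565059957542 [0.02967506 0.13436786]
```

View pics/w11.png

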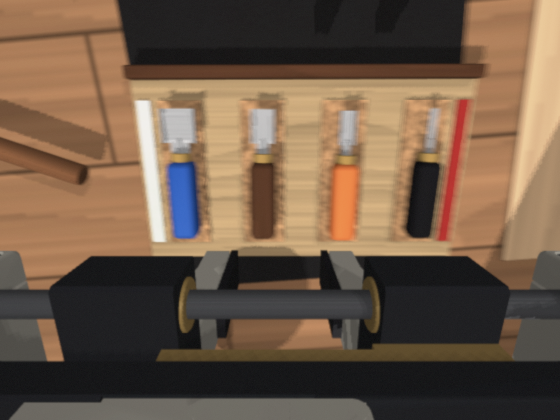

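All four gouges lie straight and centred on their pads: blue (180,175), brown (262,175), orange (345,175) and black (423,175) beside the red strip. I'm handing in.

```bash
python3 -c "
from plant import ctrl
print(ctrl.finish_job())"
```

```text
the job is handed in; nothing more can be done
None
```

The job is handed in: the 6, 14, 22 and 32 mm gouges lie on pads d, c, b and a, narrowest beside the red strip, each straight and centred with the handle towards the robot; the arm never went near the jar, and the clock read about 34 s.

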